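# Fetch the oil filter from behind the cans on the workshop shelf

### The job

The new oil filter for the mower stands at the back of the low steel shelf tray, shut in by a spray can, an oil bottle and a screw-top jar. Move all three of these onto the rubber mat, then stand the filter upright in the middle of the round parts dish, and then put the can, the bottle and the jar back on the shelf, each exactly where it stood before. Keep them all upright, and leave the spanner, the funnel and the yellow parts bin where they are.

Things in the scene. Friction and masses are not known exactly. Their poses are not given: they have to be found in the camera images.
- filter_mid (a point): spin-on oil filter, black painted can with a fluted top and a steel rim at the foot, a cylinder of 66 mm diameter and 85 mm height (the top 20 mm narrows to about 62), 0.28 kg; loose, standing upright in the middle of the shelf tray's back, about 7 mm from its back wall. The point is its centre, 42.5 mm above its foot; z up.
- can_mid (a point): spray can, slim round aluminium and grey can with a black cap, 57 mm diameter up to 150 mm, cap 48 mm wide, 200 mm tall in all, about 0.32 kg; loose, standing on the shelf tray. The point is its centre, 100 mm above its foot; z up.
- bottle_mid (a point): oil bottle, flat white plastic bottle with a black screw cap: body 54 mm thick (its x axis) by 78 mm wide (its y axis) by 140 mm high, narrow shoulder and 36 mm cap above it, 180 mm tall in all, about 0.5 kg; loose, standing on the shelf tray with its broad face roughly to the shelf's front. The point is on its centre line, 90 mm above its foot; z up.
- jar_mid (a point): screw-top jar, clear plastic with nuts and bolts inside and a flat steel lid, 66 mm diameter, 120 mm tall (the lid is the top 24 mm, 64 mm wide), about 0.35 kg; loose, standing on the shelf tray. The point is its centre, 60 mm above its foot; z up.
- shelf: low grey steel shelf tray with an open front, fixed on the bench: 190 mm deep (x, front at -x) by 286 mm wide (y), floor 5 mm thick, walls 5 mm thick: back wall 60 mm high, two end walls 50 mm high (above the bench). The can, the bottle and the jar stand on it in any arrangement: one in front of the filter and one on each side of it. Origin: centre of its underside, on the bench.
- mat: square black ribbed rubber mat, 220 x 220 mm, 5 mm thick, lying fixed on the bench to one side of the shelf: the side area. Origin: centre of its underside; its sides lie along its x and y.
- dish: round steel parts dish, fixed on the bench on the other side of the shelf, 144 mm wide at the rim, 28 mm high, flat inside floor about 115 mm wide, 4 mm above the bench; sloping sides. Origin: centre of its underside.
- wrench: bystander: steel combination spanner 190 mm long, lying loose on the bench between robot and shelf. Origin: on its underside, near the middle of its length, which runs along its x.
- funnel: bystander: black plastic funnel standing upside down beside the shelf, 120 mm wide at the foot, 130 mm high, loose. Origin: centre of its foot.
- partsbin: bystander: small yellow open bin with bolts beside the shelf, 110 x 90 x 60 mm, loose. Origin: centre of its underside.

How it is judged:
On the way, in this order (a step that is already met when the one before it is completed fails the run):
1. the spray can, the oil bottle and the jar all stand on the rubber mat (x of can_mid in the frame of mat between -0.105 and 0.105 m and y of can_mid in the frame of mat between -0.105 and 0.105 m and z of can_mid in the frame of mat between 0.097 and 0.113 m and angle between each of can_mid, bottle_mid, jar_mid's own z axis and vertical below 0.12 rad and x of bottle_mid in the frame of mat between -0.105 and 0.105 m and y of bottle_mid in the frame of mat between -0.105 and 0.105 m and z of bottle_mid in the frame of mat between 0.087 and 0.103 m and x of jar_mid in the frame of mat between -0.105 and 0.105 m and y of jar_mid in the frame of mat between -0.105 and 0.105 m and z of jar_mid in the frame of mat between 0.057 and 0.073 m), for 0.2 s.
2. the oil filter stands upright in the middle of the parts dish (horizontal distance between filter_mid and dish below 0.015 m and z of filter_mid in the frame of dish between 0.04 and 0.053 m and angle between filter_mid's own z axis and vertical below 0.12 rad), for 0.2 s.
At the end, for the whole second after the job is handed in: The filter stands upright on the floor of the parts dish, its centre within 15 mm of the dish's centre; the can, the bottle and the jar each stand upright on the shelf tray within 15 mm of where they stood at the start; all released and at rest (all of step 2 and linear speed of each of filter, can, bottle, jar below 0.02 m/s and distance of each of can_mid, bottle_mid, jar_mid from where it was at the start of the episode below 0.015 m and angle between each of can_mid, bottle_mid, jar_mid's own z axis and vertical below 0.12 rad); the robot touches nothing.
It fails at once if the can, the bottle, the jar or the filter is tipped over (angle between any of can_mid, bottle_mid, jar_mid, filter_mid's own z axis and vertical above 0.6 rad).
It fails at once if the spanner is pushed out of its place (more than 25 mm) (distance of wrench from where it was at the start of the episode above 0.025 m).
It fails at once if the funnel is pushed out of its place (more than 25 mm) (distance of funnel from where it was at the start of the episode above 0.025 m).
It fails at once if the parts bin is pushed out of its place (more than 25 mm) (distance of partsbin from where it was at the start of the episode above 0.025 m).
It also fails if it takes over 138 s, if anything falls off the work surface, if the arm or the gripper's body presses on something with over 40 N, if the wrist force passes 120 N, or if a joint passes its speed limit or range.

### The arm

A 6-joint arm with a two-finger parallel gripper is mounted at the origin on the work surface. World frame = base frame: x ahead of the robot, y to its left, z up, the work surface at z = 0. Lengths are in m, angles in rad, forces in N, time in s.
With the tool pointing down it reaches from about 0.3 to 0.775 m from the base axis. Payload 14.6 kg.
Tool frame: the origin (TCP) lies midway between the tips of the shut fingers; the grasp point (between the pads) lies 19 mm behind it (ctrl.grip_depth is the distance from the TCP to the grasp point, in m); z points along the fingers, x is the direction in which the jaws open and shut, and the axes are right-handed (so a half turn about z gives the same grasp; the last joint's range is limited). The gripper opens to 94 mm and grips with 3 to 60 N. Pads are 16 mm wide; open, the fingers measure 119 mm over their backs; the gripper's body (75 mm by 177 mm) begins 78 mm behind the grasp point.
Start: joints at [-1.303, 0.3, 1.521, -0, 1.321, -0.067], TCP at [0.181, -0.519, 0.205] pointing down, gripper open.
Joint ranges: [-3.03, 3.03], [-0.79, 2.21], [0.23, 2.52], [-1.04, 4.18], [0, 3.07], [-2.55, 2.55]. Speed limits (rad/s): [2.22, 2.22, 2.57, 3.14, 3.14, 3.14].

### API

Orientations are given as [roll, pitch, yaw] about the fixed x, y, z axes, in that order (R = Rz(yaw) Ry(pitch) Rx(roll)).
In Python, from station import ctrl gives the robot as it stands.
- The arm moves only by the tool play_rows, never from a script. Its argument "steps" is a list that holds one entry, the list of rows, each a list of 7 numbers: the shift along the tool's x, y, z in cm, then the turn, a rotation vector about the tool's x, y, z in rad, then the opening, from 0 (shut) to 1 (fully open). In form: [[[x, y, z, ax, ay, az, hand], ...]]. A call has 1 to 20 rows; each row is the pose to reach, as a shift and turn from the pose measured when the call began, along the tool's axes at that moment; what a row does not reach only later rows make up. A row lasts 1/12 s, in which the tool goes at most 41.7 mm and 7.16 degrees, less where a joint would pass 70% of its speed; a pose out of reach is approached as far as the arm can. A call with a gripper value outside its range is refused whole. The fingers move at their own pace and stop on an object; "force" is the grip in N (left out, the last holds). Time passes only in rows, so rows that repeat a pose let the fingers close. It gives the time, the measured TCP pose, the force and the opening at its end, in the units of the state.
- ctrl.get_obs(): the state, without advancing time (a new reading comes with each control period).
- ctrl.camera(name): name is "side" or "top" or "wrist"; returns a dict with "frame" (480x640x3 uint8, blue, green, red), "fovy" (degrees; the focal length in pixels is half the picture's height over the tangent of half this angle, whatever the lens; pixels are square), "cx", "cy" (the principal point, pixels), "world_to_cam" (4x4, takes a point from world to camera coordinates). Camera axes: x right, y up, looking along -z (the intrinsics and any distortion apply to the point x, -y, -z); pixel columns grow to the right and rows downward; lengths in m; the calibration is good to about 2 mm. A picture is of the moment at which its call begins. There is no depth.
- ctrl.hand_in(): hands the job in, once; it reports no verdict.
The state is a dict: "time_s": time; "qpos": joint angles; "joint_vel": joint speeds; "tau": joint torques, N m; "ee_pos": TCP position; "eef_rot": TCP orientation; "force": force on the tool from outside, world axes, zero at the start; "moment": the same for the moment, N m; "grip_width": finger opening in m.
Only numpy, scipy, OpenCV 4.12 (cv2) and the standard library are available. Lean on these libraries where they do the work, as an engineer would, in place of code of your own. Each camera call takes 0.05 s, during which the arm holds its last target. There are 200 camera calls.

## Working session

There is one attempt and no reset: what is moved stays moved. The work goes in short steps, Python scripts to look and compute and a tool call to move; the robot and the scene stay as the last step left them, time stands still between calls to the robot, and variables do not carry over. Pictures are saved under pics/ and viewed, about 12 in all and at most 16, crops included, and the job is handed in when it is done.

Besides the shell and the picture viewer there is one more tool, called by a JSON object that holds its "op" and its "data", one argument or row to a line. play_rows: Moves the arm, as the interface text tells. Its arguments: {"type":"object","properties":{"steps":{"type":"array"},"force":{"type":"number"}},"required":["steps"]}

```bash
ls; mkdir -p pics; cat > h.py <<'E'
import numpy as np, cv2
from station import ctrl
def shot(n,f=None):
    c=ctrl.camera(n); 
    if f: cv2.imwrite('pics/'+f,c['frame'])
    return c
def K(c):
    f=240/np.tan(np.radians(c['fovy'])/2); return np.array([[f,0,c['cx']],[0,f,c['cy']],[0,0,1]])
def ray(c,u,v):
    W=np.array(c['world_to_cam']);R=W[:3,:3];o=-R.T@W[:3,3]
    p=np.linalg.inv(K(c))@[u,v,1]; d=R.T@[p[0],-p[1],-p[2]]
    return o,d
def onz(c,u,v,z):
    o,d=ray(c,u,v); return o+d*(z-o[2])/d[2]
def proj(c,P):
    W=np.array(c['world_to_cam']); p=W[:3,:3]@np.array(P)+W[:3,3]; q=K(c)@[p[0],-p[1],-p[2]]; return q[:2]/q[2]
E
python3 - <<'E'
from h import *
for n in('top','side'):
    c=shot(n,n+'0.png'); print(n,c['fovy'],c['cx'],c['cy'],[k for k in c],ray(c,320,240))
o=ctrl.get_obs();print(o)
E
```

```text
pics
top 49.48614871998146 327.75479243407347 238.7433154443429 ['frame', 'fovy', 'cx', 'cy', 'world_to_cam'] (array([ 0.45620029, -0.00998868,  1.15208234]), array([ 0.09511876,  0.0130143 , -0.99549516]))
side 47.251672435652324 326.4447735944025 238.60690189311575 ['frame', 'fovy', 'cx', 'cy', 'world_to_cam'] (array([0.47566136, 0.86529646, 0.90262974]), array([ 0.07405211, -0.72571784, -0.68410111]))
{'time_s': 0.1, 'qpos': array([-1.30259064e+00,  3.00429148e-01,  1.52148112e+00,  9.73985057e-06,
        1.32066022e+00, -6.65871682e-02]), 'joint_vel': array([-0.00027535, -0.00175653, -0.00208049, -0.00090245,  0.00115979,
       -0.00093894]), 'tau': array([ 8.89048224e-04, -5.32644868e+01, -3.53287804e+01,  7.09376461e-02,
        2.35220493e-02, -9.63606044e-05]), 'ee_pos': array([ 0.1806661 , -0.51925842,  0.20495162]), 'eef_rot': array([-3.14151818e+00,  9.75036148e-04, -1.23600585e+00]), 'force': array([-0.86236375, -0.70867082, -0.64734074]), 'moment': array([0.00805657, 0.03680154, 0.02860781]), 'grip_width': 0.09377601792518447}
```

View pics/top0.png

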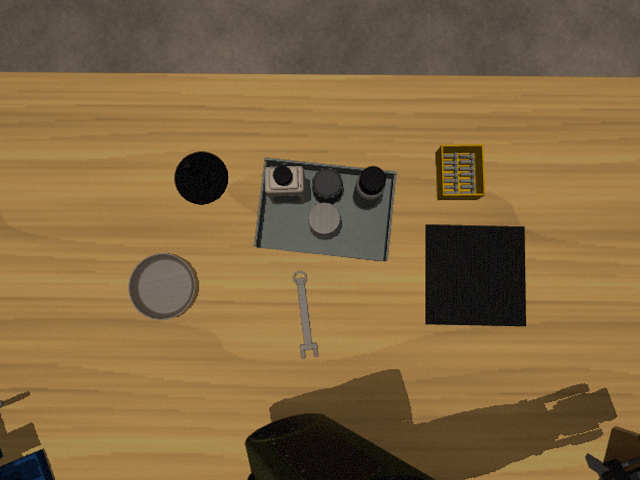

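View pics/side0.png

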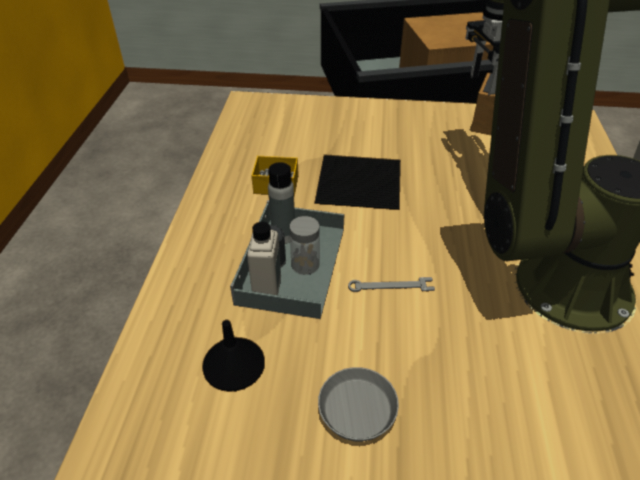

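The top view shows the jar lid at (325,220), filter (328,184), bottle cap (283,176), can cap (372,180), dish (163,286) and mat (475,275). In the side view, the can cap is at (280,175), the bottle cap at (262,232) and the jar lid at (305,229). The bottle is at the left, the can at the right and the jar in front.

```bash
cat > m.py <<'E'
from h import *
def blob(c,box,mask,name,z,draw=None):
    x0,y0,x1,y1=box; m=np.zeros(mask.shape,np.uint8); m[y0:y1,x0:x1]=mask[y0:y1,x0:x1]*255
    m=cv2.morphologyEx(m,cv2.MORPH_OPEN,np.ones((3,3)))
    cs,_=cv2.findContours(m,cv2.RETR_EXTERNAL,cv2.CHAIN_APPROX_NONE)
    k=cv2.convexHull(max(cs,key=cv2.contourArea)); e=cv2.fitEllipse(k); u,v=e[0]
    P=onz(c,u,v,z); d=np.linalg.norm(onz(c,u+.5,v,z)-onz(c,u-.5,v,z))
    print(name,np.round([u,v],1),np.round(P,4),'diam mm',np.round(np.array(e[1])*d*1000,1))
    if draw is not None: cv2.ellipse(draw,((u*draw.shape[1]/640,v*draw.shape[1]/640),(e[1][0]*draw.shape[1]/640,e[1][1]*draw.shape[1]/640),e[2]),(0,0,255),1)
    return P
E
python3 - <<'E'
from m import *
c=shot('top');f=c['frame'];g=f.max(2).astype(int)
D=cv2.resize(f,None,fx=4,fy=4,interpolation=cv2.INTER_CUBIC)
hsv=cv2.cvtColor(f,cv2.COLOR_BGR2HSV)
blob(c,(270,163,294,187),g<50,'bottlecap36',.185,D)
blob(c,(357,164,388,196),g<40,'cancap48',.205,D)
blob(c,(305,200,345,240),(g>120),'jarlid64',.125,D)
blob(c,(310,165,345,203),g<75,'filter62',.090,D)
blob(c,(120,245,205,325),hsv[...,1]<70,'dish144',.028,D)
blob(c,(415,215,535,335),g<60,'mat',.005,D)
m=((g<60)*255).astype(np.uint8);m[:,:415]=0;m[:215]=0;m[335:]=0;m[:,535:]=0
r=cv2.minAreaRect(cv2.findNonZero(m));print([np.round(onz(c,*p,.005)[:2],3) for p in cv2.boxPoints(r)])
cv2.imwrite('pics/crop.png',D[580:1060,980:1620])
s=shot('side')
hsv=cv2.cvtColor(s['frame'],cv2.COLOR_BGR2HSV);g=s['frame'].max(2)
o=np.array([.1,.1,0])
for p,n in (((257,246),'front-left'),((386,260),'front-right'),((396,173),'br'),((265,159),'bl')): print(n,onz(c,*p,.05)[:2].round(3))
E
```

```text
bottlecap36 [281.6 165.3] [0.6901 0.0765 0.185 ] diam mm [43.5 75.9]
cancap48 [371.7 179.7] [ 0.6594 -0.0922  0.205 ] diam mm [51.6 58.2]
jarlid64 [322.7 227.1] [ 0.5801 -0.0016  0.125 ] diam mm [20.6 36. ]
filter62 [326.9 181.5] [ 0.6795 -0.0093  0.09  ] diam mm [80.3 92. ]
dish144 [161.3 284.9] [0.4642 0.3448 0.028 ] diam mm [134.1 143.1]
mat [468.9 274.5] [ 0.4921 -0.3231  0.005 ] diam mm [241.1 376.6]
[array([ 0.601, -0.23 ]), array([ 0.603, -0.45 ]), array([ 0.383, -0.443]), array([ 0.381, -0.228])]
front-left [0.548 0.138]
front-right [ 0.52  -0.136]
br [ 0.708 -0.158]
bl [0.736 0.125]
```

View pics/crop.png

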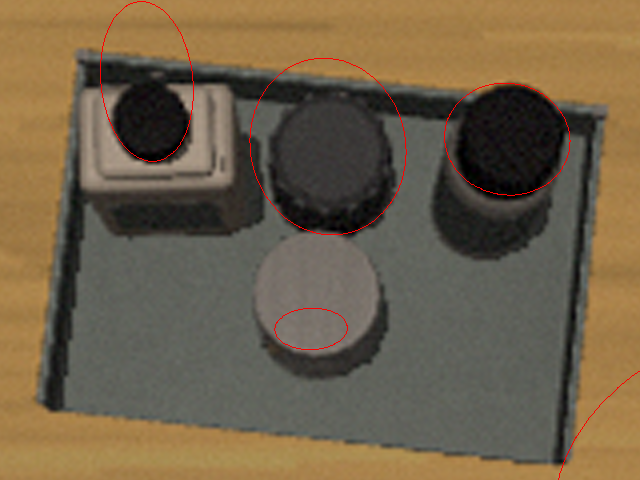

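The crop shows the bottle cap at (151,119), can cap (511,140), jar lid (317,293) and filter top (331,151), in 4x crop pixels. Their widths agree with the given sizes. The automatic masks were poor, so I'll use these readings, check them in the side view, and crop the dish.

```bash
python3 - <<'E'
from m import *
c=shot('top');s=shot('side')
S=cv2.resize(s['frame'][130:450,190:430],None,fx=2.5,fy=2.5)
for n,U,V,z,r in (('bottle',151,119,.185,.018),('can',511,140,.205,.024),('jar',317,293,.125,.032),('filter',331,151,.09,.031)):
    u=(980+U+.5)/4-.5;v=(580+V+.5)/4-.5
    P=onz(c,u,v,z);print(n,P.round(4))
    for t in np.linspace(0,6.28,60):
        q=proj(s,P+[r*np.cos(t),r*np.sin(t),0]); q=(q-[190,130]+.5)*2.5-.5
        cv2.circle(S,tuple(np.round(q).astype(int)),0,(0,0,255),-1)
D=cv2.resize(c['frame'][235:335,115:215],None,fx=5,fy=5,interpolation=cv2.INTER_CUBIC)
S=cv2.resize(S,(450,600))
cv2.imwrite('pics/c2.png',S[:420]);
D2=cv2.resize(s['frame'][355:455,305:415],None,fx=5,fy=5,interpolation=cv2.INTER_CUBIC)
H=np.zeros((500,800,3),np.uint8)
a=cv2.resize(D,(400,400));b=cv2.resize(D2,(400,364))
H[:400,:400]=a;H[:364,400:]=b
cv2.imwrite('pics/dish.png',H[:400])
E
```

```text
bottle [0.6726 0.0748 0.185 ]
can [ 0.6595 -0.0934  0.205 ]
jar [ 0.5986 -0.0039  0.125 ]
filter [ 0.6777 -0.0103  0.09  ]
```

View pics/c2.png

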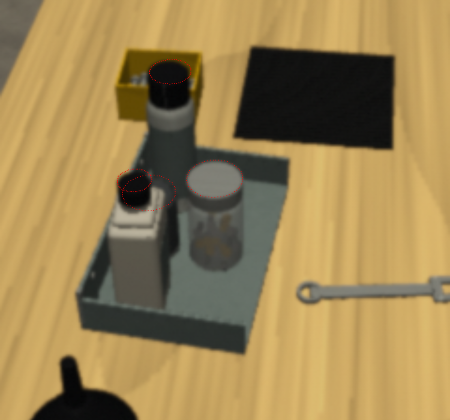

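View pics/dish.png

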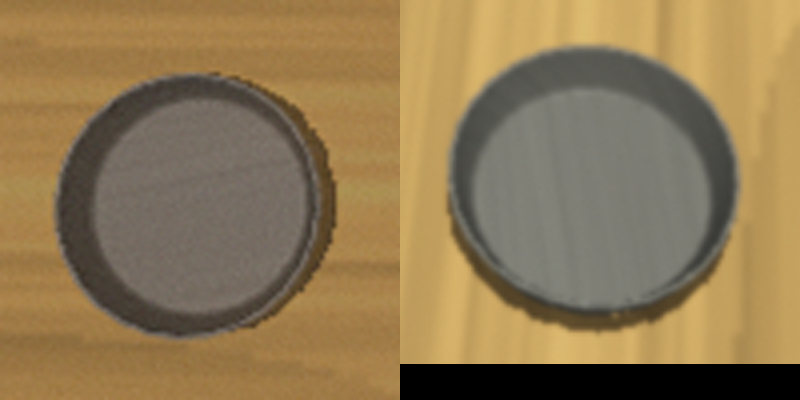

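The dish rim circle in the top crop is centred at (188,205), with the floor disc at (200,206). In the side crop the rim is at (194,178). The side view overlays land on the cap and lid tops, so the positions hold. First move: go above the can.

```bash
cat >> h.py <<'E'
from scipy.spatial.transform import Rotation as Ro
def to(x,y,z,yaw=-np.pi/2):
    o=ctrl.get_obs();R=Ro.from_euler('xyz',o['eef_rot']);T=Ro.from_euler('xyz',[np.pi,0,yaw])
    s=R.inv().apply(np.array([x,y,z])-o['ee_pos'])*100;r=(R.inv()*T).as_rotvec()
    print('row',s.round(2),r.round(3),'ee',o['ee_pos'].round(4),o['eef_rot'].round(3),'F',o['force'].round(1),'w',round(o['grip_width'],4),'t',round(o['time_s'],2))
E
python3 - <<'E'
from h import *
c=shot('top');s=shot('side')
print(onz(c,161.75,285.9,.028),onz(c,164.6,286.1,.004),onz(s,358,403.7,.028))
to(.66,-.093,.26)
E
```

```text
[0.46201215 0.34374753 0.028     ] [0.46174486 0.34503611 0.004     ] [0.46066082 0.35156655 0.028     ]
row [-24.52 -59.28  -5.46] [0.    0.    0.335] ee [ 0.1807 -0.5194  0.2054] [-3.142  0.    -1.236] F [-0.8 -0.3 -0.1] w 0.0936 t 0.4
```

{"op": "play_rows", "data": {
  "steps": [
    [[-24.5, -59.2, -5.5, 0, 0, 0.335, 1], [-24.5, -59.2, -5.5, 0, 0, 0.335, 1], [-24.5, -59.2, -5.5, 0, 0, 0.335, 1], [-24.5, -59.2, -5.5, 0, 0, 0.335, 1], [-24.5, -59.2, -5.5, 0, 0, 0.335, 1], [-24.5, -59.2, -5.5, 0, 0, 0.335, 1], [-24.5, -59.2, -5.5, 0, 0, 0.335, 1], [-24.5, -59.2, -5.5, 0, 0, 0.335, 1], [-24.5, -59.2, -5.5, 0, 0, 0.335, 1], [-24.5, -59.2, -5.5, 0, 0, 0.335, 1], [-24.5, -59.2, -5.5, 0, 0, 0.335, 1], [-24.5, -59.2, -5.5, 0, 0, 0.335, 1], [-24.5, -59.2, -5.5, 0, 0, 0.335, 1], [-24.5, -59.2, -5.5, 0, 0, 0.335, 1], [-24.5, -59.2, -5.5, 0, 0, 0.335, 1], [-24.5, -59.2, -5.5, 0, 0, 0.335, 1], [-24.5, -59.2, -5.5, 0, 0, 0.335, 1], [-24.5, -59.2, -5.5, 0, 0, 0.335, 1]]
  ],
  "force": 25
}}

```text
time_s: 1.9
ee_pos: [0.6597, -0.0926, 0.2596]
eef_rot: [3.141, 0.0, -1.569]
force: [0.3, -0.9, -0.2]
grip_width: 0.0938
```

{"op": "play_rows", "data": {
  "steps": [
    [[0, 0, 3, 0, 0, 0, 1], [0, 0, 6, 0, 0, 0, 1], [0, 0, 9, 0, 0, 0, 1], [0, 0, 10, 0, 0, 0, 1], [0, 0, 10, 0, 0, 0, 1], [0, 0, 10, 0, 0, 0, 0.3], [0, 0, 10, 0, 0, 0, 0.3], [0, 0, 10, 0, 0, 0, 0.3], [0, 0, 10, 0, 0, 0, 0.3], [0, 0, 10, 0, 0, 0, 0.3], [0, 0, 10, 0, 0, 0, 0.3], [0, 0, 10, 0, 0, 0, 0.3]]
  ],
  "force": 30
}}

```text
time_s: 2.9
ee_pos: [0.6597, -0.0927, 0.1599]
eef_rot: [3.141, -0.0, -1.569]
force: [0.9, -1.0, 1.2]
grip_width: 0.0523
```

{"op": "play_rows", "data": {
  "steps": [
    [[0, 0, 0, 0, 0, 0, 0.3], [0, 0, 0, 0, 0, 0, 0.3], [0, 0, 0, 0, 0, 0, 0.3], [0, 0, 0, 0, 0, 0, 0.3], [0, 0, -0.4, 0, 0, 0, 0.3], [0, 0, -1.2, 0, 0, 0, 0.3], [0, 0, -2.5, 0, 0, 0, 0.3], [0, 0, -4, 0, 0, 0, 0.3], [0, 0, -5.5, 0, 0, 0, 0.3], [0, 0, -7, 0, 0, 0, 0.3], [0, 0, -8, 0, 0, 0, 0.3], [0, 0, -8.5, 0, 0, 0, 0.3], [0, 0, -8.5, 0, 0, 0, 0.3]]
  ]
}}

```text
time_s: 3.98
ee_pos: [0.66, -0.0927, 0.246]
eef_rot: [-3.141, -0.0, -1.569]
force: [-0.2, 0.1, -4.2]
grip_width: 0.0523
```

{"op": "play_rows", "data": {
  "steps": [
    [[0.7, 0.4, 0, 0, 0, 0, 0.3], [2, 1.1, 0, 0, 0, 0, 0.3], [3.8, 2.1, 0, 0, 0, 0, 0.3], [6, 3.4, 0, 0, 0, 0, 0.3], [8.4, 4.7, 0, 0, 0, 0, 0.3], [10.8, 6.1, 0, 0, 0, 0, 0.3], [13, 7.3, 0, 0, 0, 0, 0.3], [15, 8.4, 0, 0, 0, 0, 0.3], [16.4, 9.2, 0.5, 0, 0, 0, 0.3], [17.2, 9.7, 1.5, 0, 0, 0, 0.3], [17.4, 9.8, 3, 0, 0, 0, 0.3], [17.4, 9.8, 4.5, 0, 0, 0, 0.3], [17.4, 9.8, 6, 0, 0, 0, 0.3], [17.4, 9.8, 7.2, 0, 0, 0, 0.3], [17.4, 9.8, 8, 0, 0, 0, 0.3], [17.4, 9.8, 8.4, 0, 0, 0, 0.3], [17.4, 9.8, 8.5, 0, 0, 0, 0.3], [17.4, 9.8, 8.55, 0, 0, 0, 0.3], [17.4, 9.8, 8.55, 0, 0, 0, 0.3]]
  ]
}}

```text
time_s: 5.57
ee_pos: [0.5626, -0.2669, 0.1611]
eef_rot: [-3.14, -0.001, -1.569]
force: [-1.2, 0.7, -4.1]
grip_width: 0.0522
```

{"op": "play_rows", "data": {
  "steps": [
    [[0, 0, 0.1, 0, 0, 0, 0.3], [0, 0, 0.1, 0, 0, 0, 0.3], [0, 0, 0.1, 0, 0, 0, 1], [0, 0, 0.1, 0, 0, 0, 1], [0, 0, 0.1, 0, 0, 0, 1], [0, 0, 0.1, 0, 0, 0, 1], [0, 0, 0.1, 0, 0, 0, 1], [0, 0, -2, 0, 0, 0, 1], [0, 0, -5, 0, 0, 0, 1], [0, 0, -8, 0, 0, 0, 1], [0, 0, -10, 0, 0, 0, 1], [0, 0, -10, 0, 0, 0, 1]]
  ]
}}

```text
time_s: 6.57
ee_pos: [0.5634, -0.2674, 0.2662]
eef_rot: [-3.133, -0.004, -1.569]
force: [-0.2, -0.5, -0.0]
grip_width: 0.0938
```

```bash
python3 - <<'E'
from h import *
c=shot('wrist','w1.png'); to(.6726,.0748,.26)
print(proj(c,[.562,-.267,.205]))
E
```

```text
row [-34.18 -11.02   0.3 ] [-0.005 -0.003  0.002] ee [ 0.563  -0.2671  0.2634] [-3.136e+00 -3.000e-03 -1.569e+00] F [ 0.5 -0.8 -1. ] w 0.0941 t 6.62
[317.70554145 253.72193605]
```

View pics/w1.png

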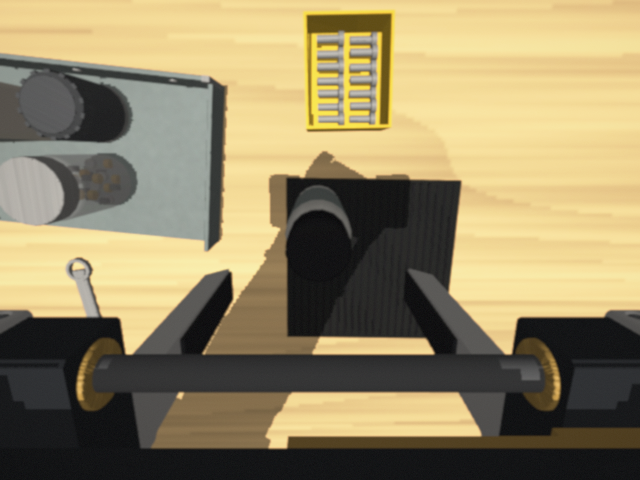

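The wrist view shows the can upright on the mat, with its cap at (320,252) where predicted. Next is the bottle.

{"op": "play_rows", "data": {
  "steps": [
    [[-3, -1, 0.3, 0, 0, 0, 1], [-7, -2.3, 0.3, 0, 0, 0, 1], [-11, -3.6, 0.3, 0, 0, 0, 1], [-15, -4.9, 0.3, 0, 0, 0, 1], [-19, -6.2, 0.3, 0, 0, 0, 1], [-23, -7.5, 0.3, 0, 0, 0, 1], [-27, -8.8, 0.3, 0, 0, 0, 1], [-30.5, -10, 0.3, 0, 0, 0, 1], [-33, -10.8, 0.3, 0, 0, 0, 1], [-34.2, -11, 0.3, 0, 0, 0, 1], [-34.2, -11, 0.3, 0, 0, 0, 1], [-34.2, -11, 3, 0, 0, 0, 1], [-34.2, -11, 6, 0, 0, 0, 1], [-34.2, -11, 9, 0, 0, 0, 1], [-34.2, -11, 10.6, 0, 0, 0, 1], [-34.2, -11, 11, 0, 0, 0, 1], [-34.2, -11, 11, 0, 0, 0, 1], [-34.2, -11, 11, 0, 0, 0, 0.1], [-34.2, -11, 11, 0, 0, 0, 0.1], [-34.2, -11, 11, 0, 0, 0, 0.1]]
  ]
}}

```text
time_s: 8.28
ee_pos: [0.6734, 0.0745, 0.1546]
eef_rot: [-3.134, -0.003, -1.569]
force: [0.1, 0.7, -0.3]
grip_width: 0.0772
```

{"op": "play_rows", "data": {
  "steps": [
    [[0, 0, 0, 0, 0, 0, 0.1], [0, 0, 0, 0, 0, 0, 0.1], [0, 0, 0, 0, 0, 0, 0.1], [0, 0, 0, 0, 0, 0, 0.1], [0, 0, 0, 0, 0, 0, 0.1], [0, 0, 0, 0, 0, 0, 0.1], [0, 0, 0, 0, 0, 0, 0.1], [0, 0, 0, 0, 0, 0, 0.1]]
  ]
}}

```text
time_s: 8.95
ee_pos: [0.6739, 0.0753, 0.1558]
eef_rot: [-3.132, -0.001, -1.569]
force: [0.5, 4.7, 7.4]
grip_width: 0.0357
```

{"op": "play_rows", "data": {
  "steps": [
    [[0, 0, -0.3, 0, 0, 0, 0.1], [0, 0, -1, 0, 0, 0, 0.1], [0, 0, -2.2, 0, 0, 0, 0.1], [0, 0, -3.8, -0.009, 0, 0, 0.1], [0, 0, -5.6, -0.009, 0, 0, 0.1], [0, 0, -7.6, -0.009, 0, 0, 0.1], [0, 0, -9.6, -0.009, 0, 0, 0.1], [0, 0, -11.4, -0.009, 0, 0, 0.1], [0, 0, -12.8, -0.009, 0, 0, 0.1], [0, 0, -13.6, -0.009, 0, 0, 0.1], [0, 0, -14, -0.009, 0, 0, 0.1], [0, 0, -14, -0.009, 0, 0, 0.1]]
  ]
}}

```text
time_s: 9.95
ee_pos: [0.6726, 0.0754, 0.2964]
eef_rot: [-3.14, -0.001, -1.569]
force: [0.2, 0.5, -6.2]
grip_width: 0.0354
```

```bash
python3 -c "
from h import *
to(.562,-.407,.2955)"
```

```text
row [48.22 11.15  0.14] [-0.001 -0.001  0.002] ee [0.6726 0.0754 0.2964] [-3.140e+00 -1.000e-03 -1.569e+00] F [ 0.2  0.5 -6.2] w 0.0354 t 9.95
```

{"op": "play_rows", "data": {
  "steps": [
    [[0, 0, -0.5, 0, 0, 0, 0.1], [0.7, 0.2, -1.7, 0, 0, 0, 0.1], [2, 0.5, -3.2, 0, 0, 0, 0.1], [4, 0.9, -4.8, 0, 0, 0, 0.1], [6.5, 1.5, -6.2, 0, 0, 0, 0.1], [9.5, 2.2, -7.2, 0, 0, 0, 0.1], [12.5, 2.9, -7.6, 0, 0, 0, 0.1], [15, 3.5, -7.8, 0, 0, 0, 0.1], [16.5, 3.8, -7.8, 0, 0, 0, 0.1], [17, 3.9, -7.8, 0, 0, 0, 0.1], [17, 3.9, -7.8, 0, 0, 0, 0.1]]
  ]
}}

```text
time_s: 10.87
ee_pos: [0.6336, -0.0955, 0.3746]
eef_rot: [-3.141, -0.001, -1.57]
force: [0.4, 0.5, -5.4]
grip_width: 0.0354
```

```bash
python3 -c "
from h import *
to(.562,-.407,.374);print(ctrl.get_obs()['qpos'])"
```

```text
row [31.15  7.17  0.09] [-0.001 -0.001  0.   ] ee [ 0.6336 -0.0955  0.3746] [-3.141e+00 -1.000e-03 -1.570e+00] F [ 0.4  0.5 -5.4] w 0.0354 t 10.87
[-2.06293625e-01  4.70590887e-01  9.06736373e-01 -1.03360095e-03
  1.76300347e+00  1.36388939e+00]
```

{"op": "play_rows", "data": {
  "steps": [
    [[0.8, 0.2, 0, 0, 0, 0, 0.1], [2.4, 0.5, 0, 0, 0, 0, 0.1], [4.6, 1, 0, 0, 0, 0, 0.1], [7.4, 1.7, 0, 0, 0, 0, 0.1], [10.6, 2.4, 0, 0, 0, 0, 0.1], [14, 3.2, 0, 0, 0, 0, 0.1], [17.4, 4, 0, 0, 0, 0, 0.1], [20.8, 4.8, 0, 0, 0, 0, 0.1], [24, 5.5, 0, 0, 0, 0, 0.1], [26.6, 6.1, 0, 0, 0, 0, 0.1], [28.8, 6.6, 0, 0, 0, 0, 0.1], [30.3, 7, 0.4, 0, 0, 0, 0.1], [31, 7.15, 1.4, 0, 0, 0, 0.1], [31.15, 7.2, 3, 0, 0, 0, 0.1], [31.15, 7.2, 5, 0, 0, 0, 0.1], [31.15, 7.2, 7, 0, 0, 0, 0.1], [31.15, 7.2, 9, 0, 0, 0, 0.1], [31.15, 7.2, 10.5, 0, 0, 0, 0.1], [31.15, 7.2, 11.5, 0, 0, 0, 0.1], [31.15, 7.2, 12, 0, 0, 0, 0.1]]
  ]
}}

```text
time_s: 12.53
ee_pos: [0.562, -0.4058, 0.2527]
eef_rot: [3.141, 0.001, -1.569]
force: [-0.8, -0.2, -5.0]
grip_width: 0.0354
```

{"op": "play_rows", "data": {
  "steps": [
    [[0, 0, 1, 0, 0, 0, 0.1], [0, 0, 2.5, 0, 0, 0, 0.1], [0, 0, 4.5, 0, 0, 0, 0.1], [0, 0, 6.3, 0, 0, 0, 0.1], [0, 0, 7.8, 0, 0, 0, 0.1], [0, 0, 8.8, 0, 0, 0, 0.1], [0, 0, 9.3, 0, 0, 0, 0.1], [0, 0, 9.5, 0, 0, 0, 0.1]]
  ]
}}

```text
time_s: 13.2
ee_pos: [0.562, -0.4056, 0.1573]
eef_rot: [3.141, 0.001, -1.569]
force: [-0.5, 0.7, -5.6]
grip_width: 0.0355
```

{"op": "play_rows", "data": {
  "steps": [
    [[0, 0, 0.1, 0, 0, 0, 0.1], [0, 0, 0.15, 0, 0, 0, 0.1], [0, 0, 0.15, 0, 0, 0, 1], [0, 0, 0.15, 0, 0, 0, 1], [0, 0, 0.15, 0, 0, 0, 1], [0, 0, 0.15, 0, 0, 0, 1], [0, 0, 0.15, 0, 0, 0, 1], [0, 0, 0.15, 0, 0, 0, 1], [0, 0, -2, 0, 0, 0, 1], [0, 0, -5, 0, 0, 0, 1], [0, 0, -8, 0, 0, 0, 1], [0, 0, -10, 0, 0, 0, 1], [0, 0, -10, 0, 0, 0, 1]]
  ]
}}

```text
time_s: 14.28
ee_pos: [0.563, -0.4063, 0.2629]
eef_rot: [-3.137, -0.004, -1.569]
force: [0.4, -0.3, 2.6]
grip_width: 0.0939
```

```bash
python3 -c "
from h import *
to(.5986,-.0039,.255)"
```

```text
row [-40.24  -3.64   0.65] [-0.005 -0.004  0.002] ee [ 0.563  -0.4063  0.2629] [-3.137 -0.004 -1.569] F [ 0.4 -0.3  2.6] w 0.0939 t 14.28
```

{"op": "play_rows", "data": {
  "steps": [
    [[-3, -0.3, 0, 0, 0, 0, 1], [-7, -0.6, 0, -0.005, -0.004, 0, 1], [-11, -1, 0, -0.005, -0.004, 0, 1], [-15, -1.4, 0, -0.005, -0.004, 0, 1], [-19, -1.7, 0, -0.005, -0.004, 0, 1], [-23, -2.1, 0, -0.005, -0.004, 0, 1], [-27, -2.5, 0, -0.005, -0.004, 0, 1], [-31, -2.8, 0, -0.005, -0.004, 0, 1], [-35, -3.2, 0, -0.005, -0.004, 0, 1], [-38, -3.5, 0, -0.005, -0.004, 0, 1], [-39.8, -3.6, 0, -0.005, -0.004, 0, 1], [-40.2, -3.6, 1, -0.005, -0.004, 0, 1], [-40.2, -3.6, 4, -0.005, -0.004, 0, 1], [-40.2, -3.6, 7, -0.005, -0.004, 0, 1], [-40.2, -3.6, 9, -0.005, -0.004, 0, 1], [-40.2, -3.6, 10, -0.005, -0.004, 0, 1], [-40.2, -3.6, 10, -0.005, -0.004, 0, 1]]
  ]
}}

```text
time_s: 15.7
ee_pos: [0.5976, -0.0053, 0.1587]
eef_rot: [3.137, 0.0, -1.569]
force: [1.1, -0.5, 0.4]
grip_width: 0.0938
```

```bash
python3 - <<'E'
from h import *
c=shot('wrist','w2.png'); to(.5986,-.0039,.09)
print(proj(c,[.5986,-.0039,.125]),proj(c,[.6777,-.0103,.09]))
c=shot('top');cv2.imwrite('pics/t2.png',cv2.resize(c['frame'][130:340,240:560],None,fx=2.5,fy=2.5))
E
```

```text
row [-0.14 -0.03  7.08] [ 0.002 -0.     0.001] ee [ 0.5984 -0.0052  0.1608] [ 3.14  -0.    -1.569] F [-1.2  1.1 -0. ] w 0.094 t 15.75
[316.45196314 261.69955155] [326.20929883 134.53168803]
```

View pics/w2.png

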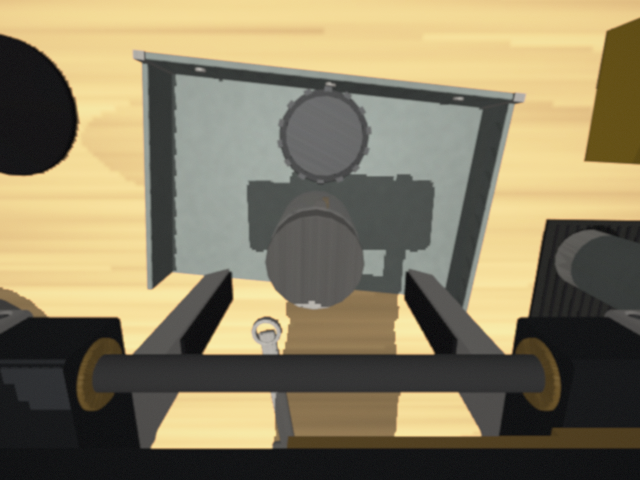

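View pics/t2.png

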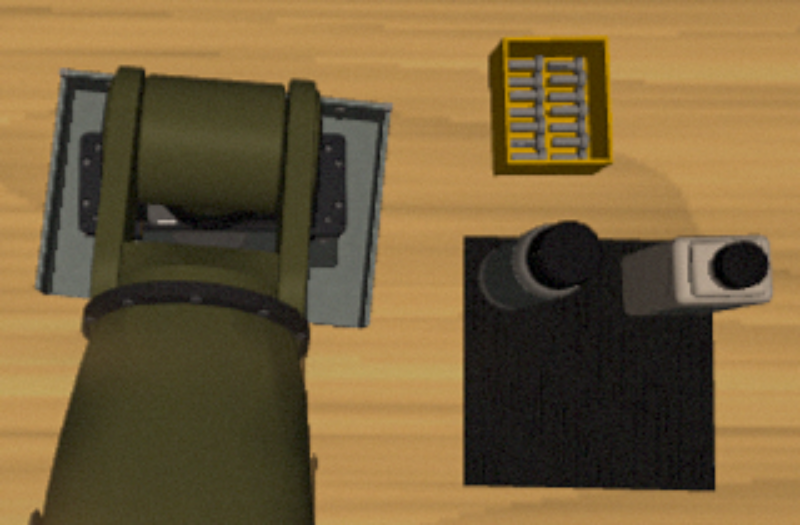

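The wrist view shows the jar lid at (315,258) and the filter at (324,134), within 4 px of prediction. The top view shows the can and bottle upright on the mat.

{"op": "play_rows", "data": {
  "steps": [
    [[0, 0, 2, 0, 0, 0, 1], [0, 0, 4.5, 0, 0, 0, 1], [0, 0, 6.5, 0, 0, 0, 1], [0, 0, 7, 0, 0, 0, 1], [0, 0, 7, 0, 0, 0, 1], [0, 0, 7, 0, 0, 0, 0.5], [0, 0, 7, 0, 0, 0, 0.5], [0, 0, 7, 0, 0, 0, 0.5], [0, 0, 7, 0, 0, 0, 0.5], [0, 0, 7, 0, 0, 0, 0.5], [0, 0, 7, 0, 0, 0, 0.5], [0, 0, 7, 0, 0, 0, 0.5], [0, 0, 7, 0, 0, 0, 0.5], [0, 0, 7, 0, 0, 0, 0.5]]
  ]
}}

```text
time_s: 16.97
ee_pos: [0.5994, -0.0051, 0.0928]
eef_rot: [-3.14, -0.0, -1.569]
force: [-0.5, 2.0, 5.4]
grip_width: 0.0643
```

{"op": "play_rows", "data": {
  "steps": [
    [[0, 0, -0.4, 0, 0, 0, 0.5], [0, 0, -1.2, 0, 0, 0, 0.5], [0, 0, -2.5, 0, 0, 0, 0.5], [0, 0, -4, 0, 0, 0, 0.5], [0, 0, -5.5, 0, 0, 0, 0.5], [0, 0, -7, 0, 0, 0, 0.5], [0, 0, -7.8, 0, 0, 0, 0.5], [0, 0, -8, 0, 0, 0, 0.5], [0, 0, -8, 0, 0, 0, 0.5]]
  ]
}}

```text
time_s: 17.72
ee_pos: [0.5993, -0.0051, 0.173]
eef_rot: [-3.139, -0.0, -1.569]
force: [0.8, 0.4, -3.3]
grip_width: 0.0642
```

```bash
python3 -c "
from h import *
to(.42,-.337,.17)"
```

```text
row [33.16 17.98  0.27] [-0.002 -0.     0.002] ee [ 0.5993 -0.0051  0.173 ] [-3.139 -0.    -1.569] F [ 0.8  0.4 -3.3] w 0.0642 t 17.72
```

{"op": "play_rows", "data": {
  "steps": [
    [[0.8, 0.4, 0, 0, 0, 0, 0.5], [2.4, 1.3, 0, 0, 0, 0, 0.5], [4.6, 2.5, 0, 0, 0, 0, 0.5], [7.4, 4.1, 0, 0, 0, 0, 0.5], [10.6, 5.9, 0, 0, 0, 0, 0.5], [14, 7.8, 0, 0, 0, 0, 0.5], [17.4, 9.6, 0, 0, 0, 0, 0.5], [20.8, 11.5, 0, 0, 0, 0, 0.5], [24, 13.3, 0, 0, 0, 0, 0.5], [27, 15, 0, 0, 0, 0, 0.5], [29.6, 16.4, 0, 0, 0, 0, 0.5], [31.6, 17.5, 0.3, 0, 0, 0, 0.5], [32.8, 18.2, 1.2, 0, 0, 0, 0.5], [33.2, 18.4, 2.6, 0, 0, 0, 0.5], [33.2, 18.4, 4.2, 0, 0, 0, 0.5], [33.2, 18.4, 5.8, 0, 0, 0, 0.5], [33.2, 18.4, 7, 0, 0, 0, 0.5], [33.2, 18.4, 7.7, 0, 0, 0, 0.5], [33.2, 18.4, 7.9, 0, 0, 0, 0.5], [33.2, 18.4, 7.9, 0, 0, 0, 0.5]]
  ]
}}

```text
time_s: 19.38
ee_pos: [0.4156, -0.3373, 0.0933]
eef_rot: [-3.14, 0.0, -1.569]
force: [-0.1, -0.5, -2.3]
grip_width: 0.0642
```

{"op": "play_rows", "data": {
  "steps": [
    [[0, 0, 0.1, 0, 0, 0, 0.5], [0, 0, 0.1, 0, 0, 0, 0.5], [0, 0, 0.1, 0, 0, 0, 1], [0, 0, 0.1, 0, 0, 0, 1], [0, 0, 0.1, 0, 0, 0, 1], [0, 0, 0.1, 0, 0, 0, 1], [0, 0, 0.1, 0, 0, 0, 1], [0, 0, -1.5, 0, 0, 0, 1], [0, 0, -4, 0, 0, 0, 1], [0, 0, -7, 0, 0, 0, 1], [0, 0, -10, 0, 0, 0, 1], [0, 0, -12, 0, 0, 0, 1], [0, 0, -13, 0, 0, 0, 1], [0, 0, -13, 0, 0, 0, 1]]
  ]
}}

```text
time_s: 20.55
ee_pos: [0.4159, -0.3378, 0.2252]
eef_rot: [-3.138, -0.002, -1.569]
force: [0.6, -0.4, -1.4]
grip_width: 0.0938
```

```bash
python3 -c "
from h import *
to(.6775,-.0105,.22)
c=shot('side','s3.png')"
```

```text
row [-32.69 -26.21   0.56] [-0.004 -0.002  0.001] ee [ 0.4159 -0.3378  0.2252] [-3.138e+00 -2.000e-03 -1.569e+00] F [ 0.6 -0.4 -1.4] w 0.0938 t 20.55
```

View pics/s3.png

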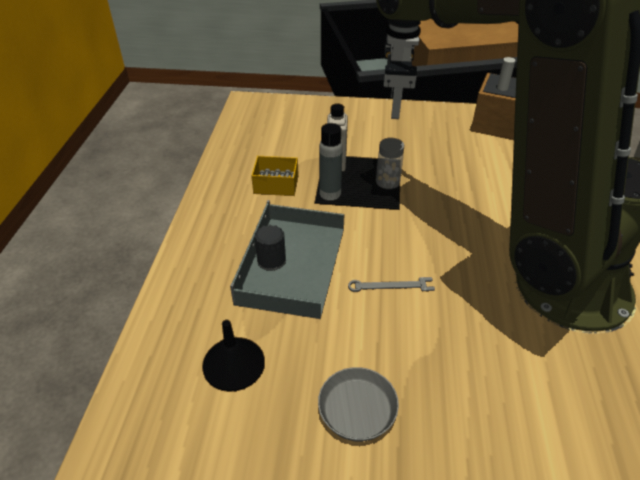

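The side view shows the can, bottle and jar standing on the mat, and the filter alone on the tray at (270,247). Next is the filter.

{"op": "play_rows", "data": {
  "steps": [
    [[-3.5, -1, -1, 0, 0, 0, 1], [-7, -2.5, -1.5, -0.004, -0.002, 0, 1], [-10.5, -4.5, -1.5, -0.004, -0.002, 0, 1], [-14, -6.5, -1.5, -0.004, -0.002, 0, 1], [-17.5, -8.5, -1.5, -0.004, -0.002, 0, 1], [-21, -11, -1.5, -0.004, -0.002, 0, 1], [-24, -13.5, -1.5, -0.004, -0.002, 0, 1], [-27, -16, -1.5, -0.004, -0.002, 0, 1], [-29.5, -18.5, -1.5, -0.004, -0.002, 0, 1], [-31.5, -21.5, -1, -0.004, -0.002, 0, 1], [-32.5, -24.5, 0, -0.004, -0.002, 0, 1], [-32.7, -26.2, 2, -0.004, -0.002, 0, 1], [-32.7, -26.2, 5, -0.004, -0.002, 0, 1], [-32.7, -26.2, 8, -0.004, -0.002, 0, 1], [-32.7, -26.2, 10.5, -0.004, -0.002, 0, 1], [-32.7, -26.2, 11.5, -0.004, -0.002, 0, 1], [-32.7, -26.2, 11.5, -0.004, -0.002, 0, 1]]
  ]
}}

```text
time_s: 22.02
ee_pos: [0.6755, -0.01, 0.1045]
eef_rot: [3.133, 0.002, -1.569]
force: [0.6, 0.2, 0.2]
grip_width: 0.0941
```

```bash
python3 - <<'E'
from h import *
c=shot('wrist','w3.png'); to(.6775,-.0105,.043)
print(proj(c,[.6775,-.0105,.09]),proj(c,[.7085,-.0105,.09]),proj(c,[.6775,.0205,.09]))
E
```

```text
row [ 0.06 -0.12  6.43] [0.005 0.002 0.001] ee [ 0.6766 -0.0101  0.1073] [ 3.137e+00  2.000e-03 -1.569e+00] F [-0.2 -0.1  0. ] w 0.094 t 22.07
[319.67803282 270.43073916] [319.84830881 218.49724386] [266.74713366 270.28586814]
```

View pics/w3.png

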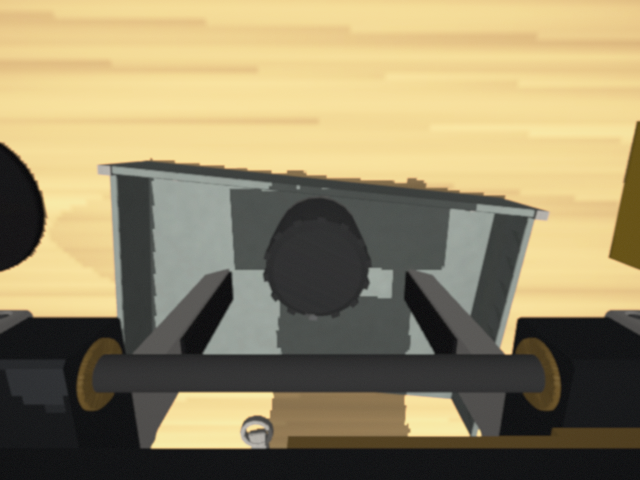

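The filter top is at (317,268) against a predicted (320,270), and it sits centred between the fingers. Descend and grip.

{"op": "play_rows", "data": {
  "steps": [
    [[0, -0.1, 2, 0.005, 0.002, 0, 1], [0, -0.1, 4.5, 0.005, 0.002, 0, 1], [0, -0.1, 6, 0.005, 0.002, 0, 1], [0, -0.1, 6.4, 0.005, 0.002, 0, 1], [0, -0.1, 6.4, 0.005, 0.002, 0, 1], [0, -0.1, 6.4, 0.005, 0.002, 0, 0.5], [0, -0.1, 6.4, 0.005, 0.002, 0, 0.5], [0, -0.1, 6.4, 0.005, 0.002, 0, 0.5], [0, -0.1, 6.4, 0.005, 0.002, 0, 0.5], [0, -0.1, 6.4, 0.005, 0.002, 0, 0.5], [0, -0.1, 6.4, 0.005, 0.002, 0, 0.5], [0, -0.1, 6.4, 0.005, 0.002, 0, 0.5], [0, -0.1, 6.4, 0.005, 0.002, 0, 0.5], [0, -0.1, 6.4, 0.005, 0.002, 0, 0.5]]
  ]
}}

```text
time_s: 23.23
ee_pos: [0.6776, -0.0099, 0.0441]
eef_rot: [-3.14, 0.0, -1.569]
force: [-0.3, 1.1, 6.5]
grip_width: 0.0655
```

{"op": "play_rows", "data": {
  "steps": [
    [[0, 0, -0.4, 0, 0, 0, 0.5], [0, 0, -1.2, 0, 0, 0, 0.5], [0, 0, -2.5, 0, 0, 0, 0.5], [0, 0, -4, 0, 0, 0, 0.5], [0, 0, -6, 0, 0, 0, 0.5], [0, 0, -8, 0, 0, 0, 0.5], [0, 0, -10, 0, 0, 0, 0.5], [0, 0, -12, 0, 0, 0, 0.5], [0, 0, -13.5, 0, 0, 0, 0.5], [0, 0, -14, 0, 0, 0, 0.5], [0, 0, -14, 0, 0, 0, 0.5]]
  ]
}}

```text
time_s: 24.15
ee_pos: [0.6778, -0.0099, 0.1861]
eef_rot: [-3.137, -0.0, -1.569]
force: [-0.9, 0.6, -3.5]
grip_width: 0.0654
```

```bash
python3 -c "
from h import *
to(.462,.345,.185)"
```

```text
row [-3.552e+01  2.153e+01  2.000e-02] [-0.004 -0.     0.001] ee [ 0.6778 -0.0099  0.1861] [-3.137 -0.    -1.569] F [-0.9  0.6 -3.5] w 0.0654 t 24.15
```

{"op": "play_rows", "data": {
  "steps": [
    [[-0.8, 0.5, 0, 0, 0, 0, 0.5], [-2.5, 1.5, 0, 0, 0, 0, 0.5], [-5, 3, 0, 0, 0, 0, 0.5], [-8, 4.9, 0, 0, 0, 0, 0.5], [-11.5, 7, 0, 0, 0, 0, 0.5], [-15, 9.1, 0, 0, 0, 0, 0.5], [-18.5, 11.2, 0, 0, 0, 0, 0.5], [-22, 13.3, 0, 0, 0, 0, 0.5], [-25.5, 15.5, 0, 0, 0, 0, 0.5], [-29, 17.6, 0, 0, 0, 0, 0.5], [-32, 19.4, 0, 0, 0, 0, 0.5], [-34.2, 20.7, 0, 0, 0, 0, 0.5], [-35.2, 21.3, 0, 0, 0, 0, 0.5], [-35.5, 21.5, 0, 0, 0, 0, 0.5], [-35.5, 21.5, 0, 0, 0, 0, 0.5]]
  ]
}}

```text
time_s: 25.4
ee_pos: [0.4619, 0.3448, 0.1845]
eef_rot: [-3.138, -0.001, -1.568]
force: [-0.6, -1.3, -2.2]
grip_width: 0.065
```

```bash
python3 - <<'E'
from h import *
c=shot('wrist'); to(.462,.345,.185)
f=c['frame'].copy()
for x,y,r,z in((.462,.345,.072,.028),(.462,.345,.0575,.004)):
    for t in np.linspace(0,6.28,120):
        q=proj(c,[x+r*np.cos(t),y+r*np.sin(t),z]);cv2.circle(f,tuple(np.round(q).astype(int)),0,(0,0,255),-1)
s=shot('side');g=s['frame'].copy()
for t in np.linspace(0,6.28,120):
    q=proj(s,[.462+.072*np.cos(t),.345+.072*np.sin(t),.028]);cv2.circle(g,tuple(np.round(q).astype(int)),0,(0,0,255),-1)
cv2.imwrite('pics/w4.png',np.vstack([f[100:400,:],cv2.resize(g[350:450,250:465],(640,298))]))
E
```

```text
row [-0.09  0.05 -0.03] [-0.004 -0.001  0.001] ee [0.4625 0.3441 0.1847] [-3.138e+00 -1.000e-03 -1.570e+00] F [-0.2 -0.7 -2.1] w 0.0653 t 25.45
```

View pics/w4.png

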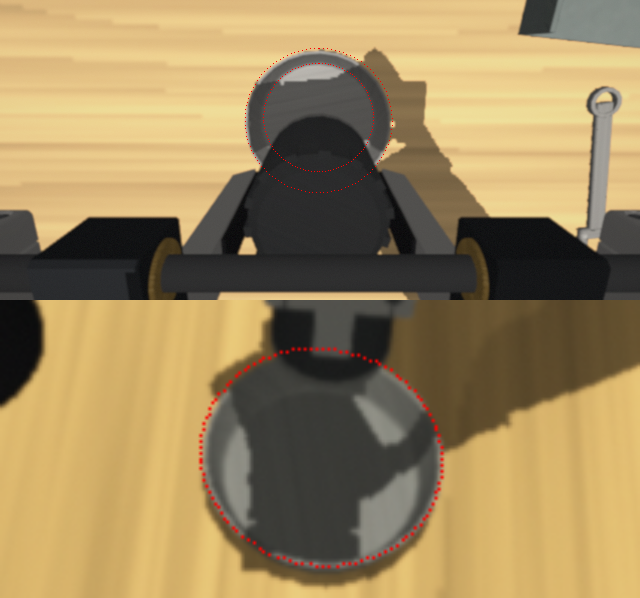

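The projected dish circles fit in both views, so (0.462, 0.345) holds. Lower the filter.

{"op": "play_rows", "data": {
  "steps": [
    [[0, 0, 0.6, 0, 0, 0, 0.5], [0, 0, 1.8, 0, 0, 0, 0.5], [0, 0, 3.6, 0, 0, 0, 0.5], [0, 0, 5.6, 0, 0, 0, 0.5], [0, 0, 7.6, 0, 0, 0, 0.5], [0, 0, 9.6, 0, 0, 0, 0.5], [0, 0, 11.4, 0, 0, 0, 0.5], [0, 0, 12.8, 0, 0, 0, 0.5], [0, 0, 13.6, 0, 0, 0, 0.5], [0, 0, 14, 0, 0, 0, 0.5], [0, 0, 14.1, 0, 0, 0, 0.5], [0, 0, 14.2, 0, 0, 0, 0.5], [0, 0, 14.2, 0, 0, 0, 0.5]]
  ]
}}

```text
time_s: 26.58
ee_pos: [0.4637, 0.3437, 0.0432]
eef_rot: [-3.137, -0.0, -1.571]
force: [0.1, -0.6, -3.4]
grip_width: 0.0653
```

{"op": "play_rows", "data": {
  "steps": [
    [[0, 0, 0, 0, 0, 0, 1], [0, 0, 0, 0, 0, 0, 1], [0, 0, 0, 0, 0, 0, 1], [0, 0, 0, 0, 0, 0, 1], [0, 0, 0, 0, 0, 0, 1], [0, 0, -1.5, 0, 0, 0, 1], [0, 0, -4, 0, 0, 0, 1], [0, 0, -8, 0, 0, 0, 1], [0, 0, -12, 0, 0, 0, 1], [0, 0, -16, 0, 0, 0, 1], [0, 0, -18, 0, 0, 0, 1], [0, 0, -18, 0, 0, 0, 1]]
  ]
}}

```text
time_s: 27.58
ee_pos: [0.4641, 0.3446, 0.2287]
eef_rot: [-3.13, 0.004, -1.57]
force: [-0.6, -0.3, -0.3]
grip_width: 0.094
```

```bash
python3 - <<'E'
from h import *
to(.4156,-.3373,.225)
c=shot('wrist');s=shot('side');f=c['frame'].copy();g=s['frame'].copy()
for cam,im in((c,f),(s,g)):
  for z,r in((.089,.031),(.028,.072)):
    for t in np.linspace(0,6.28,120):
        q=proj(cam,[.462+r*np.cos(t),.345+r*np.sin(t),z]);cv2.circle(im,tuple(np.round(q).astype(int)),0,(0,0,255),-1)
cv2.imwrite('pics/w5.png',np.vstack([f[100:400,:],cv2.resize(g[350:450,250:465],(640,298))]))
E
```

```text
row [6.819e+01 4.880e+00 2.000e-02] [-0.012  0.004  0.   ] ee [0.4641 0.3446 0.2287] [-3.13   0.004 -1.57 ] F [-0.6 -0.3 -0.3] w 0.094 t 27.58
```

View pics/w5.png

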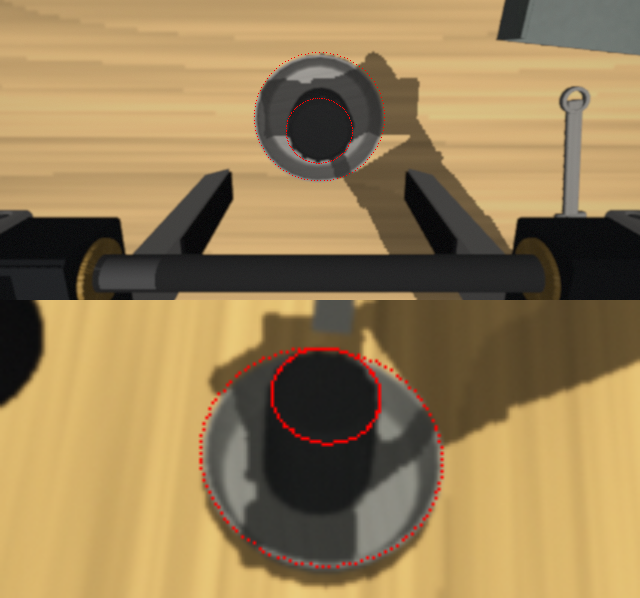

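The filter stands centred in the dish, with the overlays on its top and on the rim in both views. Next I return the jar.

{"op": "play_rows", "data": {
  "steps": [
    [[2, 0.1, 0, 0, 0, 0, 1], [6, 0.4, 0, -0.006, 0.004, 0, 1], [10, 0.7, 0, -0.012, 0.004, 0, 1], [14, 1, 0, -0.012, 0.004, 0, 1], [18, 1.3, 0, -0.012, 0.004, 0, 1], [22, 1.6, 0, -0.012, 0.004, 0, 1], [26, 1.9, 0, -0.012, 0.004, 0, 1], [30, 2.2, 0, -0.012, 0.004, 0, 1], [34, 2.5, 0, -0.012, 0.004, 0, 1], [38, 2.8, 0, -0.012, 0.004, 0, 1], [42, 3.1, 0, -0.012, 0.004, 0, 1], [46, 3.4, 0, -0.012, 0.004, 0, 1], [50, 3.7, 0, -0.012, 0.004, 0, 1], [54, 4, 0, -0.012, 0.004, 0, 1], [58, 4.3, 0, -0.012, 0.004, 0, 1], [62, 4.6, 0, -0.012, 0.004, 0, 1], [65.5, 4.8, 0, -0.012, 0.004, 0, 1], [67.6, 4.9, 0, -0.012, 0.004, 0, 1], [68.2, 4.9, 0, -0.012, 0.004, 0, 1], [68.2, 4.9, 0, -0.012, 0.004, 0, 1]]
  ]
}}

```text
time_s: 29.35
ee_pos: [0.4134, -0.3389, 0.221]
eef_rot: [3.133, -0.002, -1.572]
force: [-0.0, 0.4, 0.1]
grip_width: 0.094
```

```bash
python3 -c "
from h import *
to(.4156,-.3373,.0923)"
```

```text
row [-0.18 -0.33 12.87] [ 0.009 -0.002 -0.002] ee [ 0.4134 -0.3389  0.221 ] [ 3.133e+00 -2.000e-03 -1.572e+00] F [-0.   0.4  0.1] w 0.094 t 29.35
```

{"op": "play_rows", "data": {
  "steps": [
    [[-0.1, -0.2, 2, 0.009, -0.002, -0.002, 1], [-0.2, -0.3, 5, 0.009, -0.002, -0.002, 1], [-0.2, -0.3, 7.5, 0.009, -0.002, -0.002, 1], [-0.2, -0.3, 8, 0.009, -0.002, -0.002, 1], [-0.2, -0.3, 8, 0.009, -0.002, -0.002, 1], [-0.2, -0.3, 8, 0.009, -0.002, -0.002, 1]]
  ]
}}

```text
time_s: 29.85
ee_pos: [0.4162, -0.3365, 0.142]
eef_rot: [-3.141, -0.0, -1.569]
force: [0.3, 0.7, 0.5]
grip_width: 0.0935
```

```bash
python3 -c "
from h import *
to(.4156,-.3373,.0923)"
```

```text
row [0.08 0.07 4.97] [-0.001 -0.     0.001] ee [ 0.4162 -0.3365  0.142 ] [-3.141 -0.    -1.569] F [0.3 0.7 0.5] w 0.0935 t 29.85
```

{"op": "play_rows", "data": {
  "steps": [
    [[0.1, 0.1, 2, 0, 0, 0, 1], [0.1, 0.1, 4, 0, 0, 0, 1], [0.1, 0.1, 5, 0, 0, 0, 1], [0.1, 0.1, 5, 0, 0, 0, 1], [0.1, 0.1, 5, 0, 0, 0, 1], [0.1, 0.1, 5, 0, 0, 0, 0.5], [0.1, 0.1, 5, 0, 0, 0, 0.5], [0.1, 0.1, 5, 0, 0, 0, 0.5], [0.1, 0.1, 5, 0, 0, 0, 0.5], [0.1, 0.1, 5, 0, 0, 0, 0.5], [0.1, 0.1, 5, 0, 0, 0, 0.5], [0.1, 0.1, 5, 0, 0, 0, 0.5], [0.1, 0.1, 5, 0, 0, 0, 0.5], [0.1, 0.1, 5, 0, 0, 0, 0.5]]
  ]
}}

```text
time_s: 31.02
ee_pos: [0.4154, -0.3375, 0.0923]
eef_rot: [-3.141, -0.0, -1.569]
force: [-0.1, 2.5, 5.4]
grip_width: 0.0644
```

{"op": "play_rows", "data": {
  "steps": [
    [[0, 0, -0.4, 0, 0, 0, 0.5], [0, 0, -1.2, 0, 0, 0, 0.5], [0, 0, -2.5, 0, 0, 0, 0.5], [0, 0, -4, 0, 0, 0, 0.5], [0, 0, -5.5, 0, 0, 0, 0.5], [0, 0, -7, 0, 0, 0, 0.5], [0, 0, -7.8, 0, 0, 0, 0.5], [0, 0, -8, 0, 0, 0, 0.5], [0, 0, -8, 0, 0, 0, 0.5]]
  ]
}}

```text
time_s: 31.77
ee_pos: [0.4153, -0.3375, 0.1725]
eef_rot: [-3.14, -0.0, -1.569]
force: [0.4, -0.0, -3.6]
grip_width: 0.064
```

```bash
python3 -c "
from h import *
to(.5994,-.0051,.17)"
```

```text
row [-33.22 -18.45   0.25] [-0.001 -0.     0.001] ee [ 0.4153 -0.3375  0.1725] [-3.14  -0.    -1.569] F [ 0.4 -0.  -3.6] w 0.064 t 31.77
```

{"op": "play_rows", "data": {
  "steps": [
    [[-0.8, -0.4, 0, 0, 0, 0, 0.5], [-2.4, -1.3, 0, 0, 0, 0, 0.5], [-4.6, -2.5, 0, 0, 0, 0, 0.5], [-7.4, -4.1, 0, 0, 0, 0, 0.5], [-10.6, -5.9, 0, 0, 0, 0, 0.5], [-14, -7.8, 0, 0, 0, 0, 0.5], [-17.4, -9.6, 0, 0, 0, 0, 0.5], [-20.8, -11.5, 0, 0, 0, 0, 0.5], [-24, -13.3, 0, 0, 0, 0, 0.5], [-27, -15, 0, 0, 0, 0, 0.5], [-29.6, -16.4, 0, 0, 0, 0, 0.5], [-31.6, -17.5, 0.2, 0, 0, 0, 0.5], [-32.8, -18.2, 1, 0, 0, 0, 0.5], [-33.2, -18.45, 2.4, 0, 0, 0, 0.5], [-33.2, -18.45, 4, 0, 0, 0, 0.5], [-33.2, -18.45, 5.6, 0, 0, 0, 0.5], [-33.2, -18.45, 6.6, 0, 0, 0, 0.5], [-33.2, -18.45, 7.2, 0, 0, 0, 0.5], [-33.2, -18.45, 7.5, 0, 0, 0, 0.5], [-33.2, -18.45, 7.5, 0, 0, 0, 0.5]]
  ]
}}

```text
time_s: 33.43
ee_pos: [0.5993, -0.0055, 0.0971]
eef_rot: [-3.141, -0.0, -1.57]
force: [-0.0, 0.1, -3.1]
grip_width: 0.0643
```

```bash
python3 -c "
from h import *
to(.5994,-.0051,.0928)"
```

```text
row [-0.04 -0.01  0.43] [-0.001 -0.     0.001] ee [ 0.5993 -0.0055  0.0971] [-3.141 -0.    -1.57 ] F [-0.   0.1 -3.1] w 0.0643 t 33.43
```

{"op": "play_rows", "data": {
  "steps": [
    [[0, 0, 0.25, 0, 0, 0, 0.5], [0, 0, 0.45, 0, 0, 0, 0.5], [0, 0, 0.5, 0, 0, 0, 0.5], [0, 0, 0.5, 0, 0, 0, 1], [0, 0, 0.5, 0, 0, 0, 1], [0, 0, 0.5, 0, 0, 0, 1], [0, 0, 0.5, 0, 0, 0, 1], [0, 0, 0.5, 0, 0, 0, 1], [0, 0, -1.5, 0, 0, 0, 1], [0, 0, -4, 0, 0, 0, 1], [0, 0, -7, 0, 0, 0, 1], [0, 0, -10, 0, 0, 0, 1], [0, 0, -13, 0, 0, 0, 1], [0, 0, -15.5, 0, 0, 0, 1], [0, 0, -16.5, 0, 0, 0, 1], [0, 0, -16.5, 0, 0, 0, 1]]
  ]
}}

```text
time_s: 34.77
ee_pos: [0.5999, -0.0054, 0.2643]
eef_rot: [-3.137, -0.001, -1.57]
force: [0.3, -0.3, 0.5]
grip_width: 0.0939
```

```bash
python3 -c "
from h import *
to(.562,-.4056,.26)"
```

```text
row [40.01  3.83  0.44] [-0.005 -0.001  0.001] ee [ 0.5999 -0.0054  0.2643] [-3.137e+00 -1.000e-03 -1.570e+00] F [ 0.3 -0.3  0.5] w 0.0939 t 34.77
```

{"op": "play_rows", "data": {
  "steps": [
    [[2, 0.2, -0.5, -0.005, 0, 0, 1], [5.5, 0.5, -0.5, -0.005, 0, 0, 1], [9.5, 0.9, -0.5, -0.005, 0, 0, 1], [13.5, 1.3, -0.5, -0.005, 0, 0, 1], [17.5, 1.7, -0.5, -0.005, 0, 0, 1], [21.5, 2.1, -0.5, -0.005, 0, 0, 1], [25.5, 2.4, -0.5, -0.005, 0, 0, 1], [29.5, 2.8, -0.5, -0.005, 0, 0, 1], [33, 3.2, -0.5, -0.005, 0, 0, 1], [36.5, 3.5, -0.5, -0.005, 0, 0, 1], [39, 3.7, -0.5, -0.005, 0, 0, 1], [40, 3.8, 0, -0.005, 0, 0, 1], [40, 3.8, 2, -0.005, 0, 0, 1], [40, 3.8, 4, -0.005, 0, 0, 1], [40, 3.8, 5, -0.005, 0, 0, 1], [40, 3.8, 5, -0.005, 0, 0, 1], [40, 3.8, 5, -0.005, 0, 0, 1]]
  ]
}}

```text
time_s: 36.18
ee_pos: [0.5626, -0.4049, 0.2139]
eef_rot: [3.14, 0.0, -1.569]
force: [-0.5, -0.2, 0.4]
grip_width: 0.0939
```

```bash
python3 - <<'E'
from h import *
to(.562,-.4056,.1558)
c=shot('wrist');f=c['frame']
for P,r in(((.562,-.4056,.185),.018),((.562,-.267,.205),.024),((.5994,-.0051,.125),.032)):
    for t in np.linspace(0,6.28,90):
        q=proj(c,[P[0]+r*np.cos(t),P[1]+r*np.sin(t),P[2]]);cv2.circle(f,tuple(np.round(q).astype(int)),0,(0,0,255),-1)
cv2.imwrite('pics/w6.png',f)
E
```

```text
row [0.07 0.05 5.81] [0.001 0.    0.002] ee [ 0.5626 -0.4049  0.2139] [ 3.14   0.    -1.569] F [-0.5 -0.2  0.4] w 0.0939 t 36.18
```

View pics/w6.png

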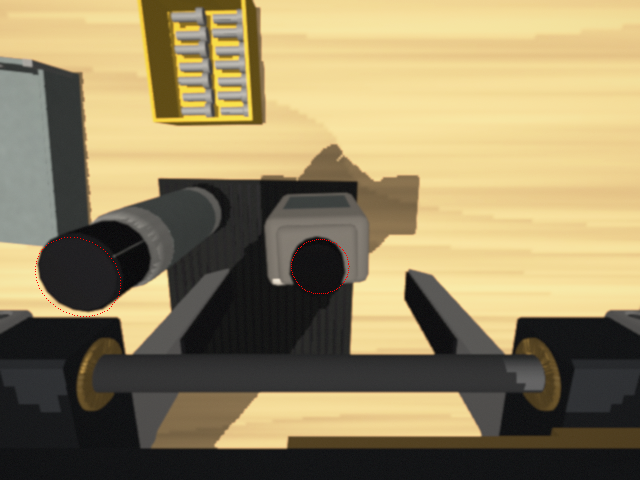

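The bottle cap is at (318,266) and the can cap at (78,272), both within a couple of mm of where they were left. Descend and grip the bottle.

{"op": "play_rows", "data": {
  "steps": [
    [[0.1, 0, 2, 0, 0, 0, 1], [0.1, 0, 4.5, 0, 0, 0, 1], [0.1, 0, 5.8, 0, 0, 0, 1], [0.1, 0, 5.8, 0, 0, 0, 1], [0.1, 0, 5.8, 0, 0, 0, 1], [0.1, 0, 5.8, 0, 0, 0, 0.1], [0.1, 0, 5.8, 0, 0, 0, 0.1], [0.1, 0, 5.8, 0, 0, 0, 0.1], [0.1, 0, 5.8, 0, 0, 0, 0.1], [0.1, 0, 5.8, 0, 0, 0, 0.1], [0.1, 0, 5.8, 0, 0, 0, 0.1], [0.1, 0, 5.8, 0, 0, 0, 0.1], [0.1, 0, 5.8, 0, 0, 0, 0.1], [0.1, 0, 5.8, 0, 0, 0, 0.1], [0.1, 0, 5.8, 0, 0, 0, 0.1], [0.1, 0, 5.8, 0, 0, 0, 0.1], [0.1, 0, 5.8, 0, 0, 0, 0.1]]
  ]
}}

```text
time_s: 37.65
ee_pos: [0.5629, -0.4061, 0.1571]
eef_rot: [-3.141, -0.001, -1.569]
force: [-0.3, 2.1, 0.5]
grip_width: 0.0356
```

{"op": "play_rows", "data": {
  "steps": [
    [[0, 0, -0.4, 0, 0, 0, 0.1], [0, 0, -1.2, 0, 0, 0, 0.1], [0, 0, -2.5, 0, 0, 0, 0.1], [0, 0, -4, 0, 0, 0, 0.1], [0, 0, -6, 0, 0, 0, 0.1], [0, 0, -8, 0, 0, 0, 0.1], [0, 0, -10, 0, 0, 0, 0.1], [0, 0, -12, 0, 0, 0, 0.1], [0, 0, -14, 0, 0, 0, 0.1], [0, 0, -16, 0, 0, 0, 0.1], [0, 0, -18, 0, 0, 0, 0.1], [0, 0, -20, 0, 0, 0, 0.1], [0, 0, -21.4, 0, 0, 0, 0.1], [0, 0, -22, 0, 0, 0, 0.1], [0, 0, -22, 0, 0, 0, 0.1]]
  ]
}}

```text
time_s: 38.9
ee_pos: [0.5629, -0.406, 0.3792]
eef_rot: [-3.139, -0.003, -1.569]
force: [-0.5, -1.0, -6.2]
grip_width: 0.0352
```

```bash
python3 -c "
from h import *
to(.6735,.0750,.375)"
```

```text
row [-48.08 -11.14   0.31] [-0.002 -0.003  0.002] ee [ 0.5629 -0.406   0.3792] [-3.139e+00 -3.000e-03 -1.569e+00] F [-0.5 -1.  -6.2] w 0.0352 t 38.9
```

{"op": "play_rows", "data": {
  "steps": [
    [[-0.8, -0.2, 0, 0, 0, 0, 0.1], [-2.4, -0.6, 0, 0, 0, 0, 0.1], [-4.8, -1.1, 0, 0, 0, 0, 0.1], [-7.8, -1.8, 0, 0, 0, 0, 0.1], [-11.2, -2.6, 0, 0, 0, 0, 0.1], [-14.8, -3.4, 0, 0, 0, 0, 0.1], [-18.4, -4.3, 0, 0, 0, 0, 0.1], [-22, -5.1, 0, 0, 0, 0, 0.1], [-25.6, -5.9, 0, 0, 0, 0, 0.1], [-29.2, -6.8, 0, 0, 0, 0, 0.1], [-32.8, -7.6, 0, 0, 0, 0, 0.1], [-36.4, -8.4, 0, 0, 0, 0, 0.1], [-39.8, -9.2, 0, 0, 0, 0, 0.1], [-42.8, -9.9, 0, 0, 0, 0, 0.1], [-45.2, -10.5, 0, 0, 0, 0, 0.1], [-47, -10.9, 0, 0, 0, 0, 0.1], [-47.8, -11.1, 0.3, 0, 0, 0, 0.1], [-48.1, -11.15, 1, 0, 0, 0, 0.1], [-48.1, -11.15, 2, 0, 0, 0, 0.1], [-48.1, -11.15, 3, 0, 0, 0, 0.1]]
  ]
}}

```text
time_s: 40.57
ee_pos: [0.6734, 0.0745, 0.3467]
eef_rot: [-3.14, -0.003, -1.57]
force: [0.4, -0.5, -5.7]
grip_width: 0.0354
```

{"op": "play_rows", "data": {
  "steps": [
    [[0, 0, 1.2, 0, 0, 0, 0.1], [0, 0, 2.8, 0, 0, 0, 0.1], [0, 0, 4.8, 0, 0, 0, 0.1], [0, 0, 6.8, 0, 0, 0, 0.1], [0, 0, 8.8, 0, 0, 0, 0.1], [0, 0, 10.8, 0, 0, 0, 0.1], [0, 0, 12.6, 0, 0, 0, 0.1], [0, 0, 13.8, 0, 0, 0, 0.1], [0, 0, 14.6, 0, 0, 0, 0.1], [0, 0, 15, 0, 0, 0, 0.1], [0, 0, 15, 0, 0, 0, 0.1], [0, 0, 15, 0, 0, 0, 0.1]]
  ]
}}

```text
time_s: 41.57
ee_pos: [0.6738, 0.0739, 0.1975]
eef_rot: [-3.139, -0.003, -1.57]
force: [-0.1, -0.4, -5.8]
grip_width: 0.0349
```

```bash
python3 -c "
from h import *
to(.6740,.0750,.157)"
```

```text
row [-0.12 -0.01  4.05] [-0.003 -0.003  0.001] ee [0.6738 0.0739 0.1975] [-3.139e+00 -3.000e-03 -1.570e+00] F [-0.1 -0.4 -5.8] w 0.0349 t 41.57
```

{"op": "play_rows", "data": {
  "steps": [
    [[-0.1, 0, 1, 0, 0, 0, 0.1], [-0.1, 0, 2.2, 0, 0, 0, 0.1], [-0.1, 0, 3.2, 0, 0, 0, 0.1], [-0.1, 0, 3.8, 0, 0, 0, 0.1], [-0.1, 0, 4, 0, 0, 0, 0.1], [-0.1, 0, 4.1, 0, 0, 0, 0.1], [-0.1, 0, 4.15, 0, 0, 0, 0.1], [-0.1, 0, 4.15, 0, 0, 0, 1], [-0.1, 0, 4.15, 0, 0, 0, 1], [-0.1, 0, 4.15, 0, 0, 0, 1], [-0.1, 0, 4.15, 0, 0, 0, 1], [-0.1, 0, 4.15, 0, 0, 0, 1], [-0.1, 0, 4.15, 0, 0, 0, 1], [-0.1, 0, 2, 0, 0, 0, 1], [-0.1, 0, -1, 0, 0, 0, 1], [-0.1, 0, -4, 0, 0, 0, 1], [-0.1, 0, -6, 0, 0, 0, 1], [-0.1, 0, -6, 0, 0, 0, 1]]
  ]
}}

```text
time_s: 43.07
ee_pos: [0.6747, 0.0751, 0.2629]
eef_rot: [-3.132, -0.003, -1.57]
force: [0.5, -0.1, 0.2]
grip_width: 0.0938
```

```bash
python3 -c "
from h import *
to(.5630,-.2672,.26)"
```

```text
row [34.22 11.21  0.27] [-0.01  -0.003  0.001] ee [0.6747 0.0751 0.2629] [-3.132e+00 -3.000e-03 -1.570e+00] F [ 0.5 -0.1  0.2] w 0.0938 t 43.07
```

{"op": "play_rows", "data": {
  "steps": [
    [[2, 0.7, 0, -0.01, 0, 0, 1], [5.5, 1.8, 0, -0.01, 0, 0, 1], [9.5, 3.1, 0, -0.01, 0, 0, 1], [13.5, 4.4, 0, -0.01, 0, 0, 1], [17.5, 5.7, 0, -0.01, 0, 0, 1], [21.5, 7, 0, -0.01, 0, 0, 1], [25.5, 8.4, 0, -0.01, 0, 0, 1], [29.5, 9.7, 0, -0.01, 0, 0, 1], [32.5, 10.6, 0, -0.01, 0, 0, 1], [34, 11.1, 0, -0.01, 0, 0, 1], [34.2, 11.2, 0.5, -0.01, 0, 0, 1], [34.2, 11.2, 2, -0.01, 0, 0, 1], [34.2, 11.2, 3, -0.01, 0, 0, 1], [34.2, 11.2, 3, -0.01, 0, 0, 1], [34.2, 11.2, 3, -0.01, 0, 0, 1]]
  ]
}}

```text
time_s: 44.32
ee_pos: [0.5634, -0.2662, 0.2321]
eef_rot: [3.14, -0.002, -1.569]
force: [0.5, 0.0, -0.0]
grip_width: 0.094
```

```bash
python3 -c "
from h import *
to(.5628,-.267,.1605)"
```

```text
row [0.07 0.06 7.16] [ 0.001 -0.002  0.002] ee [ 0.5634 -0.2662  0.2321] [ 3.140e+00 -2.000e-03 -1.569e+00] F [ 0.5  0.  -0. ] w 0.094 t 44.32
```

{"op": "play_rows", "data": {
  "steps": [
    [[0.1, 0, 2, 0, 0, 0, 1], [0.1, 0, 4.5, 0, 0, 0, 1], [0.1, 0, 6.5, 0, 0, 0, 1], [0.1, 0, 7.15, 0, 0, 0, 1], [0.1, 0, 7.15, 0, 0, 0, 1], [0.1, 0, 7.15, 0, 0, 0, 1], [0.1, 0, 7.15, 0, 0, 0, 0.3], [0.1, 0, 7.15, 0, 0, 0, 0.3], [0.1, 0, 7.15, 0, 0, 0, 0.3], [0.1, 0, 7.15, 0, 0, 0, 0.3], [0.1, 0, 7.15, 0, 0, 0, 0.3], [0.1, 0, 7.15, 0, 0, 0, 0.3], [0.1, 0, 7.15, 0, 0, 0, 0.3], [0.1, 0, 7.15, 0, 0, 0, 0.3], [0.1, 0, 7.15, 0, 0, 0, 0.3], [0.1, 0, 7.15, 0, 0, 0, 0.3], [0.1, 0, 7.15, 0, 0, 0, 0.3]]
  ]
}}

```text
time_s: 45.73
ee_pos: [0.5634, -0.2674, 0.1606]
eef_rot: [3.14, -0.002, -1.569]
force: [0.0, -0.9, -0.2]
grip_width: 0.052
```

{"op": "play_rows", "data": {
  "steps": [
    [[0, 0, -0.4, 0, 0, 0, 0.3], [0, 0, -1.2, 0, 0, 0, 0.3], [0, 0, -2.5, 0, 0, 0, 0.3], [0, 0, -4, 0, 0, 0, 0.3], [0, 0, -5.5, 0, 0, 0, 0.3], [0, 0, -7, 0, 0, 0, 0.3], [0, 0, -8, 0, 0, 0, 0.3], [0, 0, -8.5, 0, 0, 0, 0.3], [0, 0, -8.5, 0, 0, 0, 0.3]]
  ]
}}

```text
time_s: 46.48
ee_pos: [0.5637, -0.2673, 0.2466]
eef_rot: [-3.141, -0.003, -1.569]
force: [0.4, 0.7, -4.9]
grip_width: 0.0518
```

```bash
python3 -c "
from h import *
to(.6597,-.0927,.246)"
```

```text
row [-17.44  -9.64   0.02] [-0.    -0.003  0.002] ee [ 0.5637 -0.2673  0.2466] [-3.141e+00 -3.000e-03 -1.569e+00] F [ 0.4  0.7 -4.9] w 0.0518 t 46.48
```

{"op": "play_rows", "data": {
  "steps": [
    [[-0.7, -0.4, 0, 0, 0, 0, 0.3], [-2, -1.1, 0, 0, 0, 0, 0.3], [-3.8, -2.1, 0, 0, 0, 0, 0.3], [-6, -3.4, 0, 0, 0, 0, 0.3], [-8.4, -4.7, 0, 0, 0, 0, 0.3], [-10.8, -6, 0, 0, 0, 0, 0.3], [-13, -7.2, 0, 0, 0, 0, 0.3], [-15, -8.3, 0, 0, 0, 0, 0.3], [-16.4, -9.1, 0.1, 0, 0, 0, 0.3], [-17.2, -9.6, 0.7, 0, 0, 0, 0.3], [-17.45, -9.7, 2, 0, 0, 0, 0.3], [-17.45, -9.7, 3.5, 0, 0, 0, 0.3], [-17.45, -9.7, 5, 0, 0, 0, 0.3], [-17.45, -9.7, 6.4, 0, 0, 0, 0.3], [-17.45, -9.7, 7.4, 0, 0, 0, 0.3], [-17.45, -9.7, 8, 0, 0, 0, 0.3], [-17.45, -9.7, 8.2, 0, 0, 0, 0.3], [-17.45, -9.7, 8.2, 0, 0, 0, 0.3]]
  ]
}}

```text
time_s: 47.98
ee_pos: [0.6603, -0.0929, 0.1639]
eef_rot: [3.141, -0.003, -1.569]
force: [0.2, -0.2, -3.0]
grip_width: 0.0516
```

```bash
python3 -c "
from h import *
to(.6605,-.0927,.1600)"
```

```text
row [-0.02 -0.02  0.39] [ 0.    -0.003  0.002] ee [ 0.6603 -0.0929  0.1639] [ 3.141e+00 -3.000e-03 -1.569e+00] F [ 0.2 -0.2 -3. ] w 0.0516 t 47.98
```

Release, rise, and retreat clear of the shelf (back toward the robot's side, high).

{"op": "play_rows", "data": {
  "steps": [
    [[0, 0, 0.2, 0, 0, 0, 0.3], [0, 0, 0.35, 0, 0, 0, 0.3], [0, 0, 0.4, 0, 0, 0, 0.3], [0, 0, 0.4, 0, 0, 0, 1], [0, 0, 0.4, 0, 0, 0, 1], [0, 0, 0.4, 0, 0, 0, 1], [0, 0, 0.4, 0, 0, 0, 1], [0, 0, 0.4, 0, 0, 0, 1], [0, 0, 0.4, 0, 0, 0, 1], [0, 0, -2, 0, 0, 0, 1], [0, 0, -5, 0, 0, 0, 1], [0, 0, -8, 0, 0, 0, 1], [0, 0, -11, 0, 0, 0, 1], [0, 0, -12, 0, 0, 0, 1], [0, 0, -12, 0, 0, 0, 1]]
  ]
}}

```text
time_s: 49.23
ee_pos: [0.661, -0.0927, 0.2869]
eef_rot: [-3.137, -0.004, -1.569]
force: [0.9, 0.3, 0.0]
grip_width: 0.0944
```

{"op": "play_rows", "data": {
  "steps": [
    [[3, 1.5, 0, 0, 0, 0, 1], [6.5, 3.2, 0, 0, 0, 0, 1], [10, 5, 0, 0, 0, 0, 1], [13.5, 7, 0, 0, 0, 0, 1], [17, 9, 0, 0, 0, 0, 1], [20.5, 11, 0, 0, 0, 0, 1], [24, 13, 0, 0, 0, 0, 1], [27.5, 15, 0, 0, 0, 0, 1], [30.5, 17, 0, 0, 0, 0, 1], [33, 19.5, 0, 0, 0, 0, 1], [35, 22, 0, 0, 0, 0, 1], [36, 25, 0, 0, 0, 0, 1], [36, 28, 0, 0, 0, 0, 1], [36, 30, 0, 0, 0, 0, 1], [36, 30, 0, 0, 0, 0, 1], [36, 30, 0, 0, 0, 0, 1]]
  ]
}}

```text
time_s: 50.57
ee_pos: [0.361, -0.4532, 0.2855]
eef_rot: [-3.138, -0.002, -1.57]
force: [0.6, -0.7, -0.1]
grip_width: 0.094
```

```bash
python3 - <<'E'
from h import *
to(0.3,-.45,.3)
a=cv2.imread('pics/top0.png');c=shot('top');b=c['frame'];s=shot('side');cv2.imwrite('pics/sf.png',s['frame'])
sa=cv2.imread('pics/side0.png');sb=s['frame']
def match(A,B,x0,y0,x1,y1,n):   # feature shift of cap/lid between start and end pictures
    T=A[y0:y1,x0:x1];S=B[y0-8:y1+8,x0-8:x1+8];r=cv2.matchTemplate(S,T,cv2.TM_CCOEFF_NORMED);_,v,_,p=cv2.minMaxLoc(r);print(n,'shift px',p[0]-8,p[1]-8,'score',round(v,3))
for n,bx in(('can',(355,162,390,198)),('jar',(306,200,345,240)),('bottle',(268,162,306,198)),('bin',(430,140,490,205)),('spanner',(290,265,325,362)),('funnel',(172,148,232,208))): match(a,b,*bx,n)
for n,bx in(('can',(265,162,296,215)),('jar',(288,215,322,275)),('bottle',(246,222,282,298))): match(sa,sb,*bx,n+' side')
A=a[130:275,225:425];B=b[130:275,225:425]
cv2.imwrite('pics/cmp.png',cv2.resize(np.vstack([A,B]),None,fx=2,fy=2,interpolation=cv2.INTER_CUBIC))
E
```

```text
row [-0.31  6.09 -1.47] [-0.004 -0.002  0.   ] ee [ 0.361  -0.4532  0.2855] [-3.138e+00 -2.000e-03 -1.570e+00] F [ 0.6 -0.7 -0.1] w 0.094 t 50.57
can shift px 0 0 score 0.973
jar shift px 1 0 score 0.794
bottle shift px 1 1 score 0.952
bin shift px 0 0 score 0.996
spanner shift px 0 0 score 0.982
funnel shift px 0 0 score 0.993
can side shift px 0 0 score 0.988
jar side shift px 0 0 score 0.985
bottle side shift px 1 0 score 0.954
```

View pics/cmp.png

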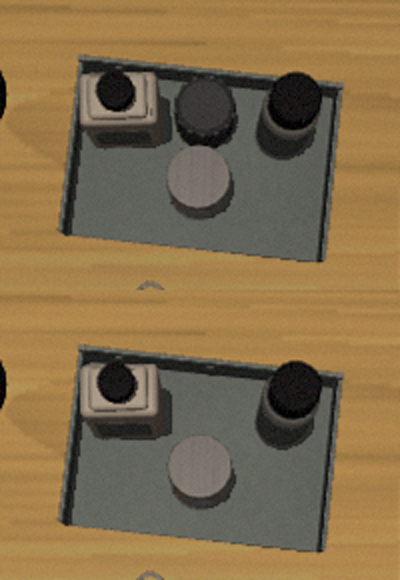

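View pics/sf.png

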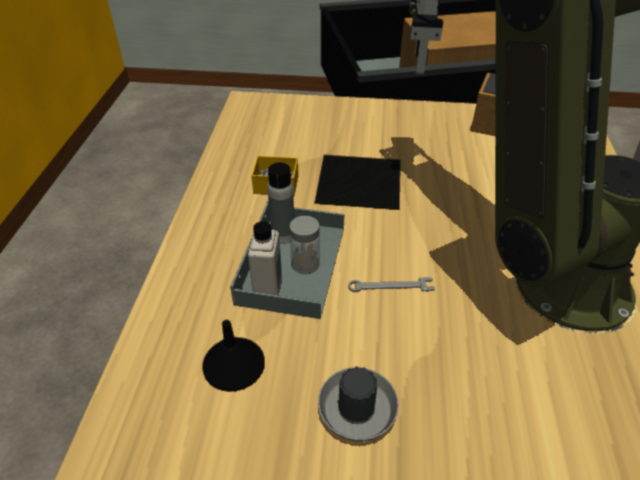

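The before/after comparison shows the can, bottle and jar back within about 1 px (roughly 2 mm). The filter stands in the middle of the dish at (357,395), and the bystanders haven't moved. Handing in.

```bash
python3 -c "
from station import ctrl
print(ctrl.hand_in())"
```

```text
the job is handed in; nothing more can be done
None
```

The job is done and handed in, at about 51 s of the 138 s allowed; hand-in reports no verdict. I moved the can, bottle and jar to the mat, stood the filter in the dish, then put the jar, bottle and can back using the poses recorded when I first gripped them.

**Last checks:**
- **Can, bottle and jar:** All three stand upright within about 1 px (roughly 2 mm) of their starting places in the top and side views. The jar's match in the top view was weaker (score 0.79, because the filter behind it was gone), but the side view showed no shift.
- **Filter:** It stands upright, and the outlines projected at the dish centre fit it to about 2 mm, judged by eye.
- **Bystanders:** The spanner, funnel and parts bin showed no shift, and the gripper was clear of everything.

**Disagreements:**
- **First masks:** My automatic colour masks gave wrong sizes, so I read the object positions from an enlarged crop instead.
- **Dish position:** One rough reading from the side view was 7 mm off the top view. Projecting the dish circle into the wrist and side views supported the top-view value.

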